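# Load a spring-held cell into the charging dock

## Robot

A 6-joint arm with a two-finger parallel gripper is mounted at the origin on the work surface. World frame = base frame: x ahead of the robot, y to its left, z up, the work surface at z = 0. Lengths are in m, angles in rad, forces in N, time in s.
With the tool pointing down it reaches from about 0.25 to 0.775 m from the base axis. Payload 4 kg.
Tool frame: the origin (TCP) lies midway between the tips of the shut fingers; the grasp point (between the pads) lies 19 mm behind it; z points along the fingers, y is the line along which they close (so a half turn about z gives the same grasp; the last joint's range is limited). The gripper opens to 94 mm and grips with 3 to 60 N. Pads are 16 mm wide; open, the fingers measure 119 mm over their backs; the gripper's body (75 mm by 177 mm) begins 78 mm behind the grasp point.
Start: joints at [-1.386, 0.087, 1.371, -0, 1.684, -0.103], TCP at [0.156, -0.527, 0.206] pointing down, gripper open.
Joint ranges: [-3.1, 3.1], [-0.76, 2.03], [0.27, 2.55], [-1.08, 4.22], [0.17, 2.65], [-2.57, 2.57]. Speed limits (rad/s): [2.79, 2.79, 3.14, 3.14, 3.14, 3.14].

## Interface

Orientations are given as [roll, pitch, yaw] about the fixed x, y, z axes, in that order (R = Rz(yaw) Ry(pitch) Rx(roll)).
In Python, from bench import sensors, eyes, job gives the robot as it stands.
- The arm moves only by the tool arm_command, never from a script. Its argument "series" is a list of rows, each a list of 7 numbers: the opening, from 0 (shut) to 1 (fully open), then the shift along the tool's x, y, z in cm, then the turn, a rotation vector about the tool's x, y, z in rad. In form: [[fingers, dx, dy, dz, wx, wy, wz], ...]. A call has 1 to 20 rows; each row shifts and turns the commanded pose from where the row before left it, along the tool's axes as they then stand; what a row does not reach is not made up. A row lasts 1/10 s, in which the tool goes at most 50 mm and 8.59 degrees, less where a joint would pass 70% of its speed; a pose out of reach is approached as far as the arm can. A call with a gripper value outside its range is refused whole. The fingers move at their own pace and stop on an object; the grip force is fixed at half the most. Time passes only in rows, so rows that do not move let the fingers close. It gives the time, the measured TCP pose, the force and the opening at its end, in the units of the state.
- sensors.get_obs(): the state, without advancing time (a new reading comes with each control period).
- eyes.snapshot(name): name is "scene" or "top" or "wrist"; returns the picture (400x640x3 uint8, blue, green, red); there is no depth.
- eyes.get_calibration(name): a dict with "mtx" (3x3 intrinsics, pixels), "R" (3x3) and "t" (3): a world point X has camera coordinates R X + t. Camera axes: x right, y down, z forward; pixel columns grow to the right and rows downward; lengths in m; the calibration is good to about 2 mm. A picture is of the moment at which its call begins: read the wrist's pose just before it. get_calibration takes no time and is no camera call; for the wrist camera it gives the pose at the moment of the call.
- job.close_job(): hands the job in, once; it reports no verdict.
The state is a dict: "time": time; "joint_positions": joint angles; "qvel": joint speeds; "joint_torque": joint torques, N m; "tool_pos": TCP position; "ee_rot": TCP orientation; "wrist_force": force on the tool from outside, world axes, zero at the start; "wrist_torque": the same for the moment, N m; "width": finger opening in m.
Only numpy, scipy, OpenCV 4.12 (cv2) and the standard library are available. Lean on these libraries where they do the work, as an engineer would, in place of code of your own. Each camera call takes 0.05 s, during which the arm holds its last target. There are 200 camera calls.

## Task

Take the orange cell from its wooden rest and load it in the charging dock: tilted with its flat end low, press that end against the coil spring, then roll the positive (brass) end down past the retaining lip so the cell lies level, fully home and held under the lip, and let go. Press gently, feeling the spring - never ram it solid or force the cell against the lip - and leave the other things on the bench where they are.

Things in the scene. Friction and masses are not known exactly. Their poses are not given: they have to be found in the camera images.
- cell: the cell: rigid cylinder 18 mm diameter, 65 mm long, 47 g, orange, white band and small brass disc at its positive end, other end flat bare steel. Origin at its middle on its axis, x along it to the positive end (y, z turn as it rolls). Starts level on the wooden rest, axis 23 mm above the bench; its middle 40 mm is free for fingers down to 4 mm above the bench
- rest: wooden cell rest, fixed, 78 x 36 mm, 20 mm high, two grooved supports 42 mm apart (inner faces); origin on the bench under its centre, x along the groove, same way as the cell's x at the start
- dock: charging dock, fixed: black base with a blue cell carrier clamped on it. Origin on the bench, z up, x along the bay: coil spring at the -x end, contact and retaining lip at the +x end. The carrier is clamped anywhere up to 9 mm either way along x; NO reported pose shows this shift, so the x values given here and in the points are all off by it together: find it by feel
- bay (a point): middle of a seated cell (for zero carrier shift): dock x = 0, y = 0, z = 51 mm; the cell lies level along dock x, positive end to +x. Bay floor at z = 42 mm. Side ribs at x = 20 to 29 mm (to z = 47 mm) and x = -20 to -29 mm (to z = 52 mm) leave the cell 3 mm play each side. For |x| under 19 mm there is only a 10 mm wide spine under the cell: fingers have room beside it down to z = 26 mm
- spring_face (a point): centre of the spring's flat steel disc (16 mm diameter), free (for zero shift): dock x = -28.5, z = 51 mm; it yields to -x: 2 N at first touch, 0.5 N more per mm, solid at 13 mm (8.5 N); a seated cell keeps it 4 mm in. Disc top at z = 59 mm, under the lip's height: to press it with the positive end above the lip, tilt the cell 20 to 30 degrees, flat end low
- lip (a point): inner top edge of the 18 mm wide steel lip (for zero shift): dock x = +29.5, z = 65 mm. The lip juts 3 mm in from the contact face at x = +32.5 mm; underside z = 62 mm; the wall behind is 65 mm high, to x = 40.5 mm. As it tilts down the cell spans up to 67.4 mm corner to corner, so hold the spring disc in by 9.5 to 13 mm (7 to 8.5 N) for the positive end to pass
- post (a point): top centre of the post behind the spring (for zero shift): dock x = -51.5, z = 62 mm; 12 mm long, 30 mm wide
- vise: black bench vise, fixed, with rubber-padded jaws (along y) holding a silver lens barrel upright; about 130 x 90 mm (its screw and bar reach 100 mm towards -x of its origin), 132 mm high; keep clear; origin on the bench under its centre
- spanner: brass lens spanner wrench, flat bar 130 mm long, loose bystander; origin at the centre of its underside
- rear_cap: grey plastic rear lens cap, disc 62 mm across, 16 mm high, loose bystander; origin under its centre
- uv_filter: clear glass UV filter in a black ring, 58 mm across, 6 mm high, fragile loose bystander; origin under its centre
- step_ring: steel step-down ring, 62 mm across, 6 mm high, loose bystander; origin under its centre
- driver: screwdriver about 150 mm long lying on the bench, loose bystander
- blower: black rubber dust blower standing upright, 52 mm across, 95 mm high, loose bystander; origin under its centre

How it is judged:
On the way:
1. the cell, tilted with its positive end at least 9 degrees high, presses on the dock's spring with more than 4 N (contact force between cell and dock above 4 N and angle between cell's own x axis and vertical below 1.41 rad and horizontal distance between cell and dock below 0.03 m), for 0.1 s.
At the end, for the whole second after the job is handed in: the cell lies at rest and released in the dock's bay, its axis 51 mm (-2 to +2.5 mm) above the bench, within 5 mm sideways, 12 mm along the dock and 0.12 rad of the dock's x axis: level under the lip with the spring holding it (z of cell in the frame of dock between 0.049 and 0.0535 m and y of cell in the frame of dock between -0.005 and 0.005 m and x of cell in the frame of dock between -0.012 and 0.012 m and angle between the x axis of cell and the x axis of dock, either way round below 0.12 rad and linear speed of cell below 0.01 m/s and contact force between the fingers and cell below 0.1 N); the robot touches nothing.
It fails at once if the cell is forced against the dock: all its contact forces there, spring included, add up to more than 25 N (contact force between cell and dock above 25 N).
It fails at once if the robot pushes on the dock with more than 25 N (contact force between the arm and dock above 25 N).
It fails at once if a bystander is moved by more than 20 mm (distance of any of spanner, rear_cap, uv_filter, step_ring, driver, blower from where it was at the start of the episode above 0.02 m).
It fails at once if the vise is struck (contact force between the arm and vise above 5 N).
It also fails if it takes over 51 s, if anything falls off the work surface, if the arm or the gripper's body presses on something with over 40 N, if the wrist force passes 120 N, or if a joint passes its speed limit or range.

## Working session

There is one attempt and no reset: what is moved stays moved. The work goes in short steps, Python scripts to look and compute and a tool call to move; the robot and the scene stay as the last step left them, time stands still between calls to the robot, and variables do not carry over. Pictures are saved under pics/ and viewed, on a budget of 10 in all, crops included, one or two more only if the job needs it, and the job is handed in when it is done.

Besides the shell and the picture viewer there is one more tool, called as name([rows], argument=value, ...), one row to a line, values as JSON. arm_command: Moves the arm, as the interface text tells. Its arguments: {"type":"object","properties":{"series":{"type":"array","items":{"type":"array","items":{"type":"number"}}}},"required":["series"]}

```bash
mkdir -p pics
python3 - <<'E'
from bench import sensors, eyes, job
import cv2
o=sensors.get_obs(); print(o)
for n in ("scene","top"):
    cv2.imwrite(f"pics/{n}0.png",eyes.snapshot(n)); c=eyes.get_calibration(n); print(n,c)
E
```

```text
{'time': 0.0, 'joint_positions': array([-1.38609936e+00,  8.79677472e-02,  1.37224895e+00,  1.77319159e-05,
        1.68358202e+00, -1.03107732e-01]), 'qvel': array([-0.00017593,  0.0006774 ,  0.00063265,  0.00079104, -0.00240981,
       -0.00145426]), 'joint_torque': array([ 5.21096536e-04, -3.40175521e+01, -3.02429402e+01,  7.16915075e-02,
        3.29190481e-02, -1.51957752e-04]), 'tool_pos': array([ 0.1560135 , -0.52684202,  0.2042999 ]), 'ee_rot': array([-3.13940012e+00, -2.44588922e-04,  2.87806411e-01]), 'wrist_force': array([ 0.19992676, -0.31359589,  0.67415926]), 'wrist_torque': array([ 0.01376855,  0.01941584, -0.02812893]), 'width': 0.09405920401084647}
scene {'mtx': array([[396.9498386 ,   0.        , 328.3298721 ],
       [  0.        , 396.9498386 , 203.49838896],
       [  0.        ,   0.        ,   1.        ]]), 'R': array([[-0.64599136,  0.76333108, -0.00456225],
       [ 0.49859311,  0.4174084 , -0.75972044],
       [-0.5780139 , -0.49304755, -0.65023384]]), 't': array([ 0.4102346 , -0.22037965,  1.6210282 ])}
top {'mtx': array([[464.8824902 ,   0.        , 318.66331891],
       [  0.        , 464.8824902 , 198.13582291],
       [  0.        ,   0.        ,   1.        ]]), 'R': array([[ 0.08726458, -0.99617191,  0.00513965],
       [-0.97587869, -0.08652103, -0.20043675],
       [ 0.20011415,  0.01247535, -0.97969316]]), 't': array([-0.07090521,  0.60931198,  1.27999937])}
```

View pics/top0.png

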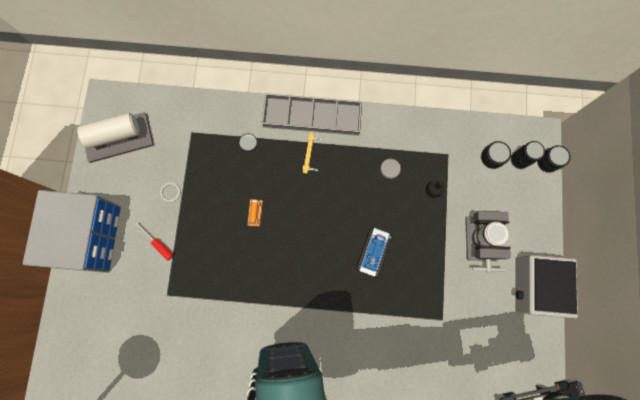

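View pics/scene0.png

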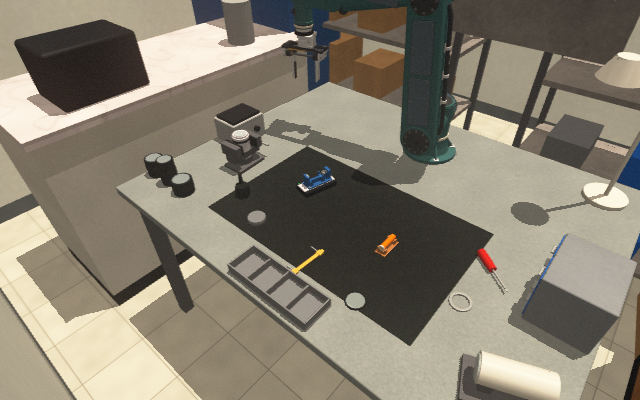

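The top view has the orange cell on its rest at (255,213), the blue and white dock at (375,252) and the vise at (490,235). I'll work out approximate positions and zoom in on both.

```bash
cat > h.py <<'E'
import numpy as np, cv2
from bench import sensors, eyes, job
def ray(c,u,v):
    d=c["R"].T@np.linalg.solve(c["mtx"],[u,v,1.]); o=-c["R"].T@c["t"]; return o,d
def onz(c,u,v,z):
    o,d=ray(c,u,v); return o+d*(z-o[2])/d[2]
def proj(c,X):
    p=c["mtx"]@(c["R"]@np.asarray(X)+c["t"]); return p[:2]/p[2]
E
python3 - <<'E'
from h import *
t=cv2.imread("pics/top0.png"); c=eyes.get_calibration("top")
print("cell",onz(c,255,212,.03),"dock",onz(c,375,252,.04),"vise",onz(c,490,235,.05))
s=cv2.imread("pics/scene0.png")
z=lambda im,u,v,w,h:cv2.resize(im[v-h:v+h,u-w:u+w],(400,300),interpolation=cv2.INTER_CUBIC)
cv2.imwrite("pics/z0.png",np.vstack([np.hstack([z(t,255,213,28,21),z(t,375,252,40,30)]),np.hstack([z(s,387,245,28,21),z(s,317,180,40,30)])]))
E
```

```text
cell [0.56178898 0.16585167 0.03      ] dock [ 0.47482377 -0.19159043  0.04      ] vise [ 0.55142332 -0.5165022   0.05      ]
```

View pics/z0.png

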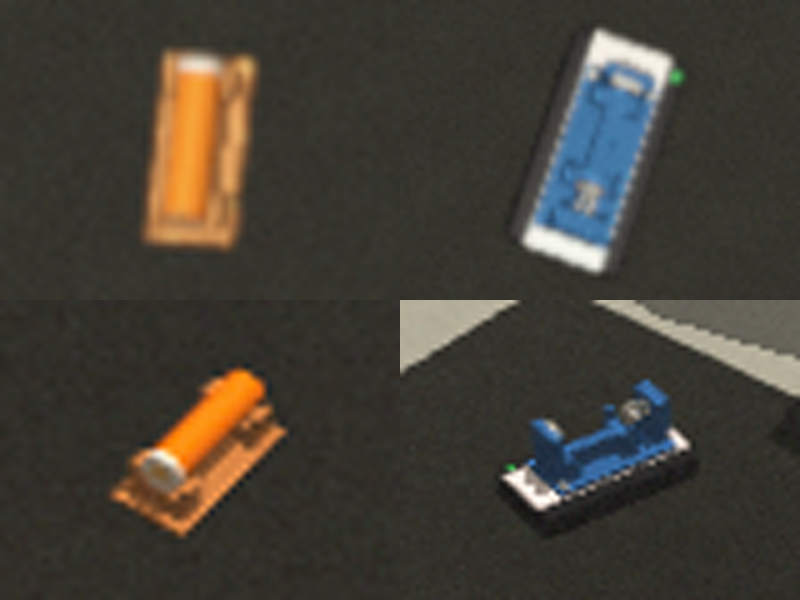

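The cell's white, positive end points up in the top view, roughly world +x. The dock's spring is at the robot-side end of its bay, with the lip at the far end. Next I need the wrist camera's geometry.

```bash
cat >> h.py <<'E'
from scipy.spatial.transform import Rotation as Ro
def pose():
    o=sensors.get_obs(); return o["tool_pos"],Ro.from_euler("xyz",o["ee_rot"]).as_matrix()
def delta(P,R=None):
    "tool-frame shift (cm) from now to P, and rotvec to R"
    p,R0=pose(); print("shift cm",np.round(100*R0.T@(np.array(P)-p),2), "rotvec",None if R is None else np.round(Ro.from_matrix(R0.T@R).as_rotvec(),4))
def down(yaw): return Ro.from_euler("xyz",[np.pi,0,yaw]).as_matrix()
E
python3 - <<'E'
from h import *
c=eyes.get_calibration("wrist"); p,R=pose()
print(c["mtx"]); o=-c["R"].T@c["t"]; print("cam in tool",R.T@(o-p)); print(np.round(c["R"]@R,3))
t=eyes.get_calibration("top")
# axes from zoomed view: cell ends, dock base corners
f=lambda x,y,u,v,w,h:(u-w+x*2*w/400,v-h+y*2*h/300)
a=onz(t,*f(190,212,255,213,28,21),.03);b=onz(t,*f(200,60,255,213,28,21),.03);print("cell",a,b,np.arctan2(*(b-a)[[1,0]]))
a=onz(t,*f(165,250,375,252,40,30),.03);b=onz(t,*f(232,48,375,252,40,30),.03);print("dock",a,b,np.arctan2(*(b-a)[[1,0]]))
delta([.475,-.19,.3],down(.0))
E
```

```text
[[280.43780616   0.         320.95395593]
 [  0.         280.43780616 200.31615986]
 [  0.           0.           1.        ]]
cam in tool [ 0.07228194  0.00067465 -0.17908587]
[[-0.001  1.    -0.   ]
 [-0.968 -0.001 -0.252]
 [-0.252 -0.     0.968]]
cell [0.53289171 0.16663602 0.03      ] [0.59630603 0.16983175 0.03      ] 0.050351902280866515
dock [ 0.41700258 -0.17638286  0.03      ] [ 0.53663988 -0.20763074  0.03      ] -0.2554809439349582
shift cm [ 40.15 -23.27  -9.5 ] rotvec [-2.000e-03  1.000e-04  2.878e-01]
```

arm_command([
  [1,4.03,-2.3,0,0,0,0],
  [1,4.03,-2.3,0,0,0,0],
  [1,4.03,-2.3,0,0,0,0],
  [1,4.03,-2.3,0,0,0,0],
  [1,4.03,-2.3,0,0,0,0],
  [1,4.03,-2.3,0,0,0,0],
  [1,4.03,-2.3,0,0,0,0],
  [1,4.03,-2.3,0,0,0,0],
  [1,4.03,-2.3,0,0,0,0],
  [1,4.03,-2.3,0,0,0,0],
  [1,0,0,1.3,0,0,0.109],
  [1,0,0,1.3,0,0,0.109],
  [1,0,0,1.3,0,0,0.109],
  [1,0,0,1.3,0,0,0.109],
  [1,0,0,1.2,0,0,0.109],
  [1,0,0,0,0,0,0],
  [1,0,0,0,0,0,0],
])

```text
time: 1.8
tool_pos: [0.477, -0.1924, 0.1412]
ee_rot: [-3.141, 0.001, -0.255]
wrist_force: [0.0, -0.8, 0.9]
width: 0.0941
```

Run:
```python
from h import *
c=eyes.get_calibration("wrist"); p,R=pose(); im=eyes.snapshot("wrist"); np.savez("w1.npz",**c)
print(p,R.round(3).tolist(), sensors.get_obs()["wrist_force"]); cv2.imwrite("pics/w1.png",im)
cv2.imwrite("pics/w1z.png",cv2.resize(im[70:370,120:520],(800,600),interpolation=cv2.INTER_CUBIC))
```

```text
[ 0.47702044 -0.19235274  0.1411804 ] [[0.968, -0.252, -0.001], [-0.252, -0.968, 0.0], [-0.001, -0.0, -1.0]] [ 0.22741002  0.09471554 -1.25086115]
```

View pics/w1z.png

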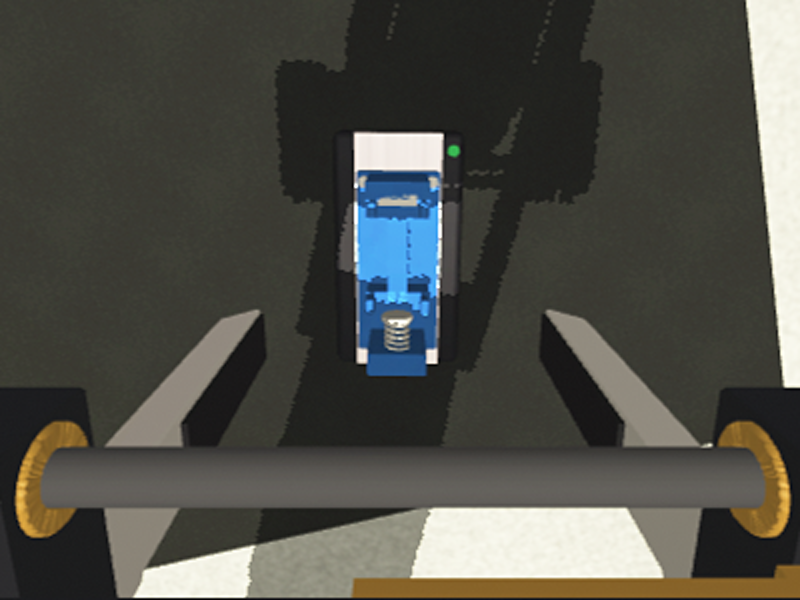

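The view shows the dock well aligned, with its axis near zoomed column 397. The lip's inner edge is near zoomed row 208, the spring disc's top near 311, and the post's top spans rows 357 to 375. Now to convert these to world points.

Run:
```python
from h import *
c=dict(np.load("w1.npz")); im=cv2.imread("pics/w1.png")
g=lambda x,y,z:onz(c,120+x/2,70+y/2,z)
L=g(397,208,.065);S=g(397.5,312,.059);W=g(397,173,.065);P=g(397,357,.062);Q=g(397,375,.05)
print("lip",L,"wall back",W,"disc top",S,"post front",P)
for n,a,b in(("lip-disc",L,S),("wallb-lip",W,L),("disc-post",S,P)): print(n,np.linalg.norm((a-b)[:2]),np.arctan2(*(a-b)[[1,0]]))
for z in(.02,.03): # white strip ends, black base ends
    a,b=g(397.5,363,z),g(397,133,z); print("white",a,b,np.arctan2(*(b-a)[[1,0]]),np.linalg.norm(b-a),(a+b)/2)
# white plate extents by mask
hsv=cv2.cvtColor(im,cv2.COLOR_BGR2HSV); m=((hsv[...,1]<50)&(hsv[...,2]>170)).astype(np.uint8)
m[:, :290]=0;m[:,350:]=0;m[255:]=0
b=((hsv[...,0]>95)&(hsv[...,0]<120)&(hsv[...,1]>120)).astype(np.uint8); b[:,:280]=0;b[:,360:]=0
for n,q in(("w",m),("b",b)):
    k,l,s,_=cv2.connectedComponentsWithStats(q); print(n,[x.tolist() for x in s[1:] if x[4]>20])
for r in (135,145,150,170,190,210,230,245,250): print(r,np.flatnonzero(m[r]).tolist()[::1][:2],np.flatnonzero(m[r]).tolist()[-2:],np.flatnonzero(b[r])[[0,-1]] if b[r].any() else 0)
```

```text
lip [ 0.50760248 -0.19891531  0.065     ] wall back [ 0.52302412 -0.20299261  0.065     ] disc top [ 0.45659764 -0.18563353  0.059     ] post front [ 0.43475903 -0.17963051  0.062     ]
lip-disc 0.05270577216019979 -0.2547447868545425
wallb-lip 0.015951533393617774 -0.25847396690157914
disc-post 0.022648650135220997 -0.26825552912016215
white [ 0.41273251 -0.1737455   0.02      ] [ 0.53879291 -0.20677401  0.02      ] -0.2562455897773508 0.13031541058241233 [ 0.47576271 -0.19025975  0.02      ]
white [ 0.41721537 -0.17500686  0.03      ] [ 0.53907634 -0.2069351   0.03      ] -0.2562455897773509 0.1259742363513037 [ 0.47814586 -0.19097098  0.03      ]
w [[297, 136, 45, 28, 818], [309, 168, 19, 5, 66], [297, 171, 2, 30, 54], [339, 171, 2, 18, 35], [338, 190, 3, 18, 30], [314, 229, 12, 5, 31], [299, 244, 5, 8, 37], [333, 244, 6, 8, 45]]
b [[299, 156, 41, 102, 3437]]
135 [] [] 0
145 [297, 298] [339, 340] 0
150 [297, 298] [339, 340] 0
170 [309, 310] [326, 327] [299 338]
190 [297, 339] [339, 340] [299 338]
210 [338, 339] [338, 339] [299 337]
230 [314, 315] [323, 324] [300 337]
245 [299, 300] [337, 338] [304 331]
250 [299, 300] [337, 338] [304 332]
```

Run:
```python
from h import *
c=dict(np.load("w1.npz")); im=cv2.imread("pics/w1.png")
print("cam",-c["R"].T@c["t"])
yaw=-.256; ex=np.array([np.cos(yaw),np.sin(yaw)])
col=im[150:262,314:324].astype(int).mean(1)
for r in range(150,262): print(r,col[r-150].round().astype(int).tolist(),*[round(1000*onz(c,318.6,r,z)[:2]@ex,1) for z in(.02,.042,.059,.062,.065)])
```

```text
cam [ 0.54730119 -0.21160962  0.3201847 ]
150 [229, 235, 242] 559.7 561.4 562.7 562.9 563.2
151 [229, 235, 242] 558.6 560.4 561.8 562.0 562.3
152 [229, 235, 242] 557.6 559.4 560.9 561.1 561.4
153 [230, 237, 244] 556.5 558.5 560.0 560.2 560.5
154 [227, 236, 244] 555.5 557.5 559.1 559.3 559.6
155 [150, 135, 127] 554.4 556.5 558.2 558.4 558.7
156 [117, 67, 25] 553.4 555.6 557.2 557.5 557.8
157 [81, 49, 24] 552.3 554.6 556.3 556.6 556.9
158 [84, 52, 27] 551.3 553.6 555.4 555.7 556.0
159 [83, 51, 26] 550.2 552.6 554.5 554.8 555.1
160 [96, 59, 29] 549.1 551.6 553.6 553.9 554.2
161 [150, 92, 42] 548.1 550.6 552.6 553.0 553.3
162 [147, 90, 42] 547.0 549.7 551.7 552.1 552.4
163 [146, 89, 42] 546.0 548.7 550.8 551.1 551.5
164 [146, 89, 41] 544.9 547.7 549.8 550.2 550.6
165 [146, 89, 41] 543.8 546.7 548.9 549.3 549.7
166 [146, 89, 41] 542.7 545.7 548.0 548.4 548.8
167 [148, 99, 56] 541.7 544.7 547.0 547.5 547.9
168 [154, 124, 95] 540.6 543.7 546.1 546.5 547.0
169 [158, 140, 122] 539.5 542.7 545.2 545.6 546.0
170 [172, 193, 200] 538.4 541.7 544.2 544.7 545.1
171 [171, 190, 196] 537.3 540.7 543.3
[... 3693 characters left out ...]
5] 448.9 458.8 466.3 467.7 469.0
248 [146, 89, 41] 447.7 457.6 465.3 466.6 468.0
249 [142, 87, 40] 446.4 456.4 464.2 465.5 466.9
250 [141, 87, 40] 445.2 455.3 463.1 464.5 465.8
251 [141, 87, 40] 443.9 454.1 462.0 463.4 464.8
252 [141, 86, 40] 442.6 452.9 460.9 462.3 463.7
253 [141, 87, 40] 441.4 451.8 459.8 461.2 462.6
254 [141, 86, 40] 440.1 450.6 458.7 460.1 461.5
255 [141, 87, 40] 438.8 449.4 457.6 459.0 460.5
256 [144, 89, 40] 437.6 448.2 456.5 457.9 459.4
257 [136, 84, 40] 436.3 447.1 455.4 456.8 458.3
258 [21, 28, 32] 435.0 445.9 454.3 455.7 457.2
259 [28, 32, 33] 433.8 444.7 453.1 454.6 456.1
260 [30, 33, 33] 432.5 443.5 452.0 453.5 455.0
261 [30, 33, 33] 431.2 442.3 450.9 452.4 454.0
```

The lip, wall, disc and post features all agree on a carrier zero of about 513.4 mm along the dock axis, to within 0.5 mm. In world terms that is (0.4805, -0.1918) with yaw -0.256. Next is the cell.

arm_command([
  [1,-0.06,-4.12,0,0,0,0],
  [1,-0.06,-4.12,0,0,0,0],
  [1,-0.06,-4.12,0,0,0,0],
  [1,-0.06,-4.12,0,0,0,0],
  [1,-0.06,-4.12,0,0,0,0],
  [1,-0.06,-4.12,0,0,0,0],
  [1,-0.06,-4.12,0,0,0,0],
  [1,-0.06,-4.12,0,0,0,0],
  [1,-0.06,-4.12,0,0,0,0],
  [1,0,0,1,0,0,-0.102],
  [1,0,0,1,0,0,-0.102],
  [1,0,0,1,0,0,-0.102],
  [1,0,0,0,0,0,0],
  [1,0,0,0,0,0,0],
])

```text
time: 3.25
tool_pos: [0.5667, 0.1675, 0.1122]
ee_rot: [-3.142, -0.001, 0.047]
wrist_force: [-1.2, 0.3, 1.0]
width: 0.094
```

Run:
```python
from h import *
c=eyes.get_calibration("wrist"); im=eyes.snapshot("wrist"); np.savez("w2.npz",**c); cv2.imwrite("pics/w2.png",im)
hsv=cv2.cvtColor(im,cv2.COLOR_BGR2HSV); m=((hsv[...,0]<16)&(hsv[...,1]>190)&(hsv[...,2]>150)).astype(np.uint8); m[:100]=0
k,l,s,_=cv2.connectedComponentsWithStats(m); i=1+s[1:,4].argmax(); print(s[i])
r=cv2.minAreaRect(np.argwhere(l==i)[:,::-1].astype(np.float32)); print(r)
bp=cv2.boxPoints(r); print([onz(c,*b,.023).round(4).tolist() for b in bp])
cv2.imwrite("pics/w2z.png",cv2.resize(im[70:370,120:520],(800,600),interpolation=cv2.INTER_CUBIC))
```

```text
[307 179  19  61 313]
((316.0, 209.0), (60.0, 18.0), 90.0)
[[0.5902, 0.1814, 0.023], [0.591, 0.1639, 0.023], [0.5288, 0.1608, 0.023], [0.528, 0.1793, 0.023]]
```

View pics/w2z.png

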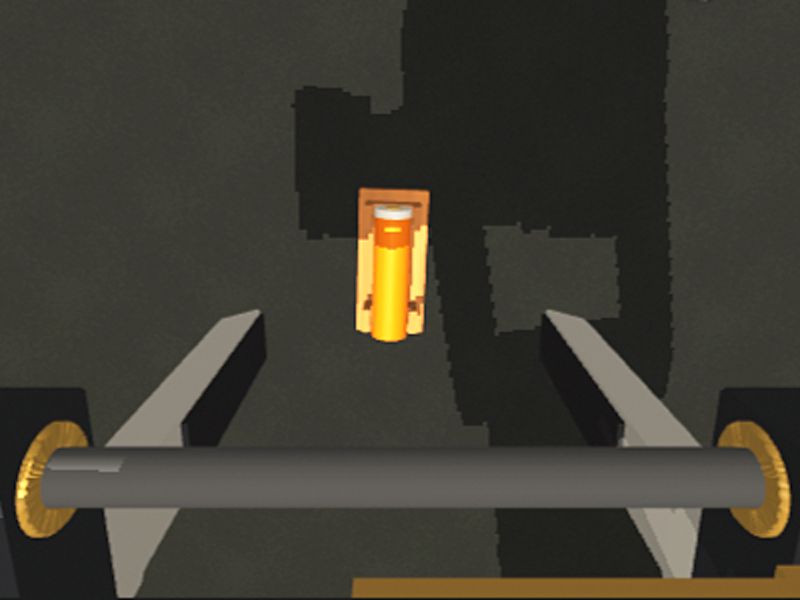

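The cell is lit and lies between the fingers. Its flat end's top is at zoomed (389.5,341) and the brass face spans rows 205 to 211 near column 393. I'll get the centre and yaw from those.

Run:
```python
from h import *
c=dict(np.load("w2.npz")); im=cv2.imread("pics/w2.png")
g=lambda x,y,z:onz(c,120+x/2,70+y/2,z)
a=g(389.3,341,.032)
for y in (205,208,211,214): b=g(393,y,.032); print(y,b,np.linalg.norm(b-a),np.arctan2(*(b-a)[[1,0]]))
hsv=cv2.cvtColor(im,cv2.COLOR_BGR2HSV)
for r in range(170,182): print(r,im[r,312:322].mean(0).round())
for r in (183,190,200,210,220,230,236): 
    q=np.flatnonzero((hsv[r,290:345,1]>190)&(hsv[r,290:345,0]<22)&(hsv[r,290:345,2]>150))+290; print(r,q[[0,-1]] if len(q) else 0)
```

```text
205 [0.59840935 0.17234458 0.032     ] 0.0679711227358091 0.015032132443049375
208 [0.59700181 0.17228538 0.032     ] 0.06656286014336069 0.014460683435726669
211 [0.59559045 0.17222602 0.032     ] 0.06515080529785394 0.01386288184633199
214 [0.59417527 0.1721665  0.032     ] 0.0637349443827954 0.013236862221139132
170 [ 55. 110. 185.]
171 [ 41.  76. 127.]
172 [ 71. 116. 174.]
173 [ 72. 128. 165.]
174 [108. 160. 193.]
175 [182. 198. 208.]
176 [223. 238. 243.]
177 [221. 235. 241.]
178 [220. 236. 240.]
179 [183. 216. 242.]
180 [  8. 115. 246.]
181 [ 19. 121. 245.]
183 [307 325]
190 [307 325]
200 [307 324]
210 [307 324]
220 [306 323]
230 [306 323]
236 [305 322]
```

arm_command([
  [1,-0.35,-0.44,1,0,0,0.034],
  [1,0,0,3,0,0,0],
  [1,0,0,3,0,0,0],
  [1,0,0,2,0,0,0],
  [1,0,0,1,0,0,0],
  [1,0,0,0.6,0,0,0],
  [1,0,0,0,0,0,0],
  [0.4,0,0,0,0,0,0],
  [0.4,0,0,0,0,0,0],
  [0,0,0,0,0,0,0],
  [0,0,0,0,0,0,0],
  [0,0,0,0,0,0,0],
  [0,0,0,0,0,0,0],
  [0,0,0,0,0,0,0],
  [0,0,0,0,0,0,0],
])

```text
time: 4.8
tool_pos: [0.5626, 0.1717, 0.0054]
ee_rot: [3.141, 0.0, 0.015]
wrist_force: [1.2, 0.2, -0.7]
width: 0.0331
```

arm_command([
  [0,0,0,0,0,0,0],
  [0,0,0,0,0,0,0],
  [0,0,0,0,0,0,0],
  [0,0,0,0,0,0,0],
  [0,0,0,0,0,0,0],
])

```text
time: 5.3
tool_pos: [0.5626, 0.1717, 0.0054]
ee_rot: [3.142, 0.0, 0.015]
wrist_force: [-0.1, 0.1, -0.5]
width: 0.0174
```

Gripped at 17.4 mm. Now I lift, turn and carry the cell to the dock.

arm_command([
  [0,0,0,-2,0,0,0],
  [0,0,0,-4,0,0,0],
  [0,0,0,-4,0,0,0],
  [0,0,0,-4,0,0,0.09],
  [0,0,0,0,0,0,0.09],
  [0,0,0,0,0,0,0.09],
  [0,0.14,4.14,0,0,0,0],
  [0,0.14,4.14,0,0,0,0],
  [0,0.14,4.14,0,0,0,0],
  [0,0.14,4.14,0,0,0,0],
  [0,0.14,4.14,0,0,0,0],
  [0,0.14,4.14,0,0,0,0],
  [0,0.14,4.14,0,0,0,0],
  [0,0.14,4.14,0,0,0,0],
  [0,0.14,4.14,0,0,0,0],
  [0,0,0,0,0,0,0],
  [0,0,0,0,0,0,0],
])

```text
time: 7.0
tool_pos: [0.4804, -0.1925, 0.1453]
ee_rot: [-3.141, 0.0, -0.257]
wrist_force: [-0.6, -0.1, -0.1]
width: 0.0172
```

Run:
```python
from h import *
o=sensors.get_obs(); print(o["wrist_force"],o["width"])
c=eyes.get_calibration("wrist"); p,R=pose(); im=eyes.snapshot("wrist"); np.savez("w3.npz",p=p,Rt=R,**c); cv2.imwrite("pics/w3.png",im)
print(p)
cv2.imwrite("pics/w3z.png",cv2.resize(im[70:370,120:520],(800,600),interpolation=cv2.INTER_CUBIC))
```

```text
[-0.6416752  -0.11907649 -0.13456629] 0.017215705241209345
[ 0.48039708 -0.19249623  0.14526104]
```

View pics/w3z.png

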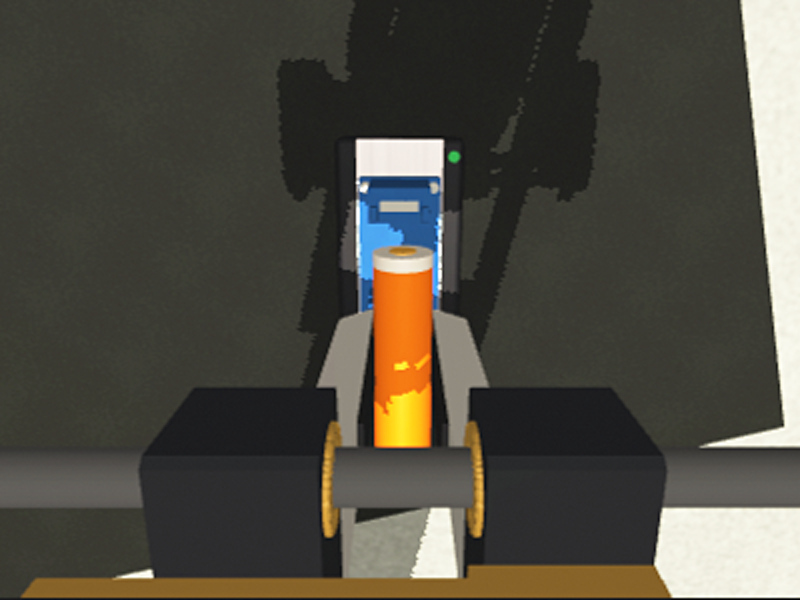

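Run:
```python
from h import *
c=dict(np.load("w3.npz")); im=cv2.imread("pics/w3.png"); p,R=c["p"],c["Rt"]
for r in range(190,210): print(r,im[r,317:327].mean(0).round())
t=lambda x,y,z:1000*R.T@(onz(c,120+x/2,70+y/2,z)-p)
for y in(244,247,256,258,260,262): print(y,"as top rim",t(404,y,.172).round(1),"as bottom rim",t(404,y,.154).round(1))
print("edges",[t(x,y,.163).round(1) for x,y in((374,290),(433,290),(375,430),(432,430))])
yaw=-.256;ex=np.array([np.cos(yaw),np.sin(yaw)]);ey=np.array([-ex[1],ex[0]])
for r in range(168,178): print(r,im[r,314:324].mean(0).round(),round(1000*onz(c,319.5,r,.065)[:2]@ex,1))
L=onz(c,120+399.5/2,174,.065);print("lip lateral",1000*L[:2]@ey, "tcp",1000*p[:2]@ex,1000*p[:2]@ey)
```

```text
190 [190. 125.  57.]
191 [181. 118.  55.]
192 [173. 130.  95.]
193 [116. 147. 169.]
194 [ 39. 111. 160.]
195 [ 39. 113. 163.]
196 [ 55. 138. 192.]
197 [105. 171. 211.]
198 [142. 154. 161.]
199 [173. 192. 203.]
200 [226. 240. 246.]
201 [222. 236. 243.]
202 [221. 235. 242.]
203 [221. 235. 242.]
204 [223. 236. 242.]
205 [220. 236. 242.]
206 [149. 200. 244.]
207 [ 10. 117. 247.]
208 [ 20. 123. 247.]
209 [ 21. 124. 246.]
244 as top rim [ 37.9   1.5 -26.8] as bottom rim [33.8  1.5 -8.8]
247 as top rim [ 37.1   1.5 -26.8] as bottom rim [32.8  1.5 -8.8]
256 as top rim [ 34.5   1.5 -26.8] as bottom rim [30.   1.5 -8.8]
258 as top rim [ 33.9   1.5 -26.8] as bottom rim [29.3  1.5 -8.8]
260 as top rim [ 33.3   1.5 -26.8] as bottom rim [28.7  1.5 -8.8]
262 as top rim [ 32.7   1.5 -26.8] as bottom rim [28.   1.5 -8.8]
edges [array([ 21.7,  -7.5, -17.7]), array([ 21.6,  10.2, -17.8]), array([-25.6,  -7.9, -17.7]), array([-25.7,  10.5, -17.7])]
168 [146.  88.  39.] 549.7
169 [146.  90.  42.] 548.8
170 [154. 127. 103.] 547.9
171 [173. 192. 199.] 546.9
172 [171. 188. 194.] 546.0
173 [170. 188. 193.] 545.1
174 [169. 188. 195.] 544.1
175 [166. 178. 185.] 543.2
176 [144.  82.  29.] 542.2
177 [146.  88.  39.] 541.3
lip lateral -64.36217865315326 tcp 513.4837505859092 -64.58012469491543
```

The cell is held straight, with its centre about 0.7 mm ahead of the TCP. The gripper's own centre shows as roughly 2 px of lateral bias, so the dock's lateral position is about -62.7 mm. I'll write a planner for cell poses in the carrier frame.

```bash
cat >> h.py <<'E'
yaw=-.256; ex=np.array([np.cos(yaw),np.sin(yaw),0]); ey=np.array([-ex[1],ex[0],0]); ez=np.array([0,0,1.])
LAT=-62.7; X0=513.2; OFF=np.array([.7,0,-17.6])
def tcp(cx,cz,th):
    th=np.radians(th); R=np.column_stack([np.cos(th)*ex+np.sin(th)*ez,-ey,np.sin(th)*ex-np.cos(th)*ez])
    return (ex*(X0+cx)+ey*LAT+ez*cz-R@OFF)/1000,R
def now():
    o=sensors.get_obs(); p,R=pose(); C=1000*p+R@OFF; f=o["wrist_force"]
    print("t %.2f cell cx %.2f lat %.2f cz %.2f tilt %.1f  F(x,lat,z) %s w %.1f"%(o["time"],C@ex-X0,C@ey,C[2],np.degrees(np.arcsin(R[2,0])),np.round([f@ex,f@ey,f[2]],1),o["width"]*1e3))
def path(wps,start=None):
    "wps: (cx,cz,tilt deg,n rows); start=(cx,cz,tilt) commanded, else measured"
    p,R=pose() if start is None else tcp(*start); C=1000*p+R@OFF
    cur=np.array([C@ex-X0,C[2],np.degrees(np.arcsin(R[2,0]))])
    for *w,n in wps:
        a=cur; w=np.array(w,float)
        for i in range(1,n+1):
            p2,R2=tcp(*(a+(w-a)*i/n)); print("[0,",", ".join(str(v+0) for v in [*np.round(100*R.T@(p2-p),3),*np.round(Ro.from_matrix(R.T@R2).as_rotvec(),4)])+"],"); p,R=p2,R2
        cur=w
E
python3 - <<'E'
from h import *
now(); path([(9,100,25,5),(9,70,25,4)])
E
```

```text
t 7.05 cell cx 1.04 lat -63.64 cz 162.90 tilt -0.0  F(x,lat,z) [ 0.3 -0.4 -0.9] w 16.8
[0, 0.313, -0.091, 1.257, -0.0008, 0.0873, 0.0003],
[0, 0.203, 0.0, 1.266, 0.0, 0.0873, 0.0],
[0, 0.092, 0.0, 1.266, 0.0, 0.0873, 0.0],
[0, -0.018, 0.0, 1.256, 0.0, 0.0873, 0.0],
[0, -0.127, 0.0, 1.236, 0.0, 0.0873, 0.0],
[0, -0.317, 0.0, 0.68, 0.0, 0.0, 0.0],
[0, -0.317, 0.0, 0.68, 0.0, 0.0, 0.0],
[0, -0.317, 0.0, 0.68, 0.0, 0.0, 0.0],
[0, -0.317, 0.0, 0.68, 0.0, 0.0, 0.0],
```

arm_command([
  [0,0.31,-0.15,1.26,0,0.0873,0],
  [0,0.2,0,1.27,0,0.0873,0],
  [0,0.09,0,1.27,0,0.0873,0],
  [0,-0.02,0,1.26,0,0.0873,0],
  [0,-0.13,0,1.24,0,0.0873,0],
  [0,-0.32,0,0.68,0,0,0],
  [0,-0.32,0,0.68,0,0,0],
  [0,-0.32,0,0.68,0,0,0],
  [0,-0.32,0,0.68,0,0,0],
  [0,0,0,0,0,0,0],
  [0,0,0,0,0,0,0],
  [0,0,0,0,0,0,0],
])

```text
time: 8.25
tool_pos: [0.4965, -0.1948, 0.0543]
ee_rot: [3.141, -0.437, -0.255]
wrist_force: [0.4, 0.6, -0.1]
width: 0.0169
```

Run:
```python
from h import *
now(); im=eyes.snapshot("wrist");now()
s=eyes.snapshot("scene");now()
z=lambda i,u,v,w,h:cv2.resize(i[v-h:v+h,u-w:u+w],(400,400),interpolation=cv2.INTER_CUBIC)
cv2.imwrite("pics/w4.png",np.hstack([z(im,320,190,100,100),z(s,317,175,35,35)]))
```

```text
t 8.25 cell cx 9.61 lat -62.71 cz 70.50 tilt 25.1  F(x,lat,z) [ 0.3  0.7 -0.1] w 16.9
t 8.30 cell cx 9.55 lat -62.69 cz 70.55 tilt 25.1  F(x,lat,z) [-0.1  0.2 -0.4] w 17.0
t 8.35 cell cx 9.43 lat -62.65 cz 70.50 tilt 25.1  F(x,lat,z) [-0.2 -0.1 -0.6] w 17.2
```

View pics/w4.png

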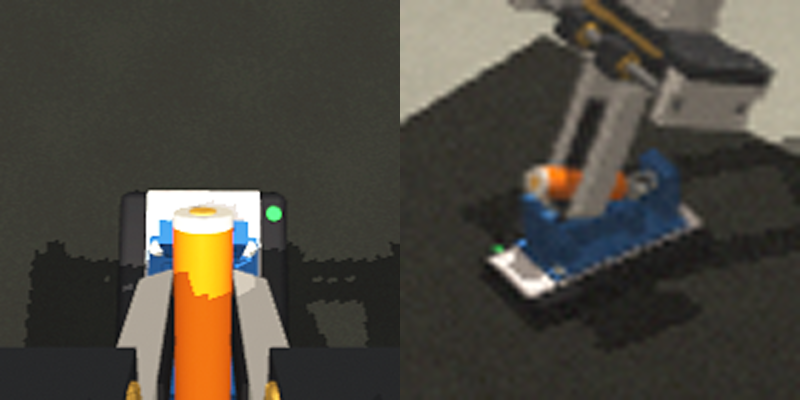

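The wrist view has the cell's column (204) centred on the dock plate (146 to 262), and it is tilted above the lip. I'll lower it slowly and feel for the floor.

arm_command([
  [0,-0.042,0,0.091,0,0,0],
  [0,-0.042,0,0.091,0,0,0],
  [0,-0.042,0,0.091,0,0,0],
  [0,-0.042,0,0.091,0,0,0],
  [0,-0.021,0,0.045,0,0,0],
  [0,-0.021,0,0.045,0,0,0],
  [0,0,0,0,0,0,0],
])

```text
time: 9.05
tool_pos: [0.496, -0.1944, 0.0487]
ee_rot: [3.142, -0.437, -0.255]
wrist_force: [-0.4, 0.3, -0.2]
width: 0.0172
```

```bash
python3 -c "
from h import *
now()"
```

```text
t 9.05 cell cx 9.04 lat -62.48 cz 64.93 tilt 25.0  F(x,lat,z) [-0.5  0.2 -0.2] w 17.2
```

arm_command([
  [0,-0.021,0,0.045,0,0,0],
  [0,0,0,0,0,0,0],
])

```text
time: 9.25
tool_pos: [0.4961, -0.1944, 0.0483]
ee_rot: [3.141, -0.437, -0.255]
wrist_force: [-0.6, 1.1, -0.6]
width: 0.0175
```

arm_command([
  [0,-0.013,0,0.027,0,0,0],
  [0,0,0,0,0,0,0],
])

```text
time: 9.45
tool_pos: [0.4961, -0.1945, 0.0482]
ee_rot: [3.141, -0.437, -0.255]
wrist_force: [-0.3, 0.8, 1.5]
width: 0.0173
```

arm_command([
  [0,-0.013,0,0.027,0,0,0],
  [0,0,0,0,0,0,0],
])

```text
time: 9.65
tool_pos: [0.4962, -0.1945, 0.048]
ee_rot: [3.141, -0.437, -0.255]
wrist_force: [-2.2, 0.7, 1.8]
width: 0.0167
```

arm_command([
  [0,-0.013,0,0.027,0,0,0],
  [0,0,0,0,0,0,0],
])

```text
time: 9.85
tool_pos: [0.4962, -0.1945, 0.0477]
ee_rot: [3.141, -0.437, -0.255]
wrist_force: [-0.9, 0.3, 3.3]
width: 0.0175
```

Floor felt at TCP z of about 48.2 mm, which is within 0.5 mm of what I expected. I'll back off 0.6 mm and feel for the spring along -x.

arm_command([
  [0,0.025,0,-0.055,0,0,0],
  [0,-0.091,0,-0.042,0,0,0],
  [0,-0.091,0,-0.042,0,0,0],
  [0,-0.091,0,-0.042,0,0,0],
  [0,0,0,0,0,0,0],
])

```text
time: 10.35
tool_pos: [0.4924, -0.1934, 0.0472]
ee_rot: [-3.141, -0.435, -0.255]
wrist_force: [-0.3, 0.2, -1.0]
width: 0.0172
```

arm_command([
  [0,-0.091,0,-0.042,0,0,0],
  [0,0,0,0,0,0,0],
])

```text
time: 10.55
tool_pos: [0.4917, -0.1933, 0.0475]
ee_rot: [-3.142, -0.436, -0.255]
wrist_force: [0.0, -1.0, -1.1]
width: 0.017
```

arm_command([
  [0,-0.091,0,-0.042,0,0,0],
  [0,0,0,0,0,0,0],
])

```text
time: 10.75
tool_pos: [0.4912, -0.1932, 0.0479]
ee_rot: [-3.142, -0.437, -0.255]
wrist_force: [2.1, -0.4, -0.9]
width: 0.0171
```

arm_command([
  [0,-0.091,0,-0.042,0,0,0],
  [0,0,0,0,0,0,0],
])

```text
time: 10.95
tool_pos: [0.4904, -0.193, 0.0481]
ee_rot: [3.141, -0.437, -0.255]
wrist_force: [2.6, -0.9, -1.4]
width: 0.0175
```

```bash
python3 -c "
from h import *
now()"
```

```text
t 10.95 cell cx 3.27 lat -62.52 cz 64.32 tilt 25.1  F(x,lat,z) [ 2.7 -0.3 -1.4] w 17.5
```

The spring touched at cx of about 4.5 mm, against 4.75 predicted. Pressing on gently.

arm_command([
  [0,-0.091,0,-0.042,0,0,0],
  [0,-0.091,0,-0.042,0,0,0],
  [0,-0.091,0,-0.042,0,0,0],
  [0,-0.091,0,-0.042,0,0,0],
  [0,-0.091,0,-0.042,0,0,0],
  [0,0,0,0,0,0,0],
])

```text
time: 11.55
tool_pos: [0.4856, -0.1917, 0.0482]
ee_rot: [3.141, -0.438, -0.255]
wrist_force: [4.8, -0.9, -1.5]
width: 0.0172
```

```bash
python3 -c "
from h import *
now()"
```

```text
t 11.55 cell cx -1.72 lat -62.53 cz 64.46 tilt 25.1  F(x,lat,z) [ 4.9  0.4 -1.5] w 17.2
```

arm_command([
  [0,-0.091,0,-0.042,0,0,0],
  [0,-0.091,0,-0.042,0,0,0],
  [0,-0.091,0,-0.042,0,0,0],
  [0,-0.091,0,-0.042,0,0,0],
  [0,-0.082,0,-0.038,0,0,0],
  [0,0,0,0,0,0,0],
  [0,0,0,0,0,0,0],
])

```text
time: 12.25
tool_pos: [0.4814, -0.1907, 0.0486]
ee_rot: [3.141, -0.439, -0.256]
wrist_force: [6.5, -0.4, -2.8]
width: 0.0172
```

```bash
python3 -c "
from h import *
now()
im=eyes.snapshot('wrist'); now()
cv2.imwrite('pics/w5.png',cv2.resize(im[100:300,220:420],(600,600),interpolation=cv2.INTER_CUBIC))"
```

```text
t 12.25 cell cx -6.03 lat -62.56 cz 64.78 tilt 25.2  F(x,lat,z) [ 6.4  1.2 -2.8] w 17.2
t 12.30 cell cx -6.01 lat -62.56 cz 64.79 tilt 25.2  F(x,lat,z) [ 7.6  0.4 -3.8] w 16.8
```

View pics/w5.png

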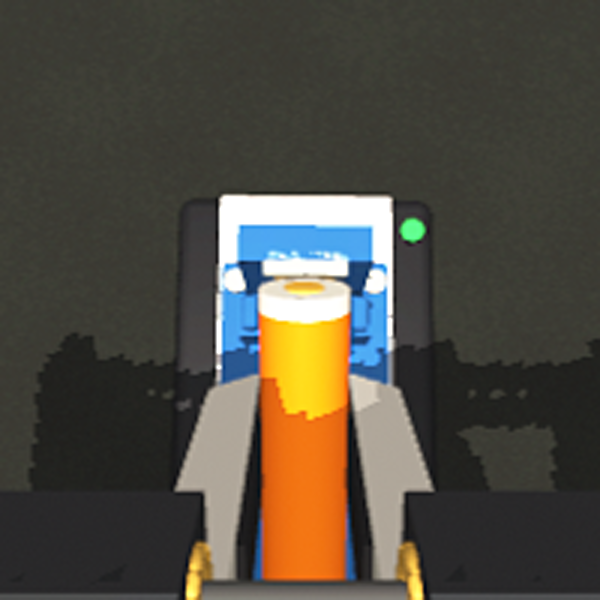

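The brass end (image row 280) now sits inside the lip (row 265), with about 7 N on the spring. Planning the roll-down next, holding the disc in about 11.3 mm.

```bash
cat >> h.py <<'E'
def roll(t,d=11.7,fl=42.6):
    a=np.radians(t); return (-28.5-d+32.5*np.cos(a)+9*np.sin(a), fl+32.5*np.sin(a)+9*np.cos(a), t)
E
python3 -c "
from h import *
now(); path([(*roll(t),1) for t in (25,23,21,19,17,15,13)])"
```

```text
t 12.30 cell cx -6.01 lat -62.56 cz 64.79 tilt 25.2  F(x,lat,z) [ 7.6  0.4 -3.8] w 16.8
[0, -0.102, 0.014, -0.012, -0.0001, -0.0027, 0.0004],
[0, -0.084, 0.0, 0.086, 0.0, -0.0349, 0.0],
[0, -0.086, 0.0, 0.088, 0.0, -0.0349, 0.0],
[0, -0.087, 0.0, 0.089, 0.0, -0.0349, 0.0],
[0, -0.088, 0.0, 0.091, 0.0, -0.0349, 0.0],
[0, -0.09, 0.0, 0.093, 0.0, -0.0349, 0.0],
[0, -0.091, 0.0, 0.095, 0.0, -0.0349, 0.0],
```

arm_command([
  [0,-0.1,0,-0.01,0,-0.003,0],
  [0,-0.084,0,0.086,0,-0.0349,0],
  [0,-0.086,0,0.088,0,-0.0349,0],
  [0,-0.087,0,0.089,0,-0.0349,0],
  [0,0,0,0,0,0,0],
])

```text
time: 12.8
tool_pos: [0.4806, -0.191, 0.0457]
ee_rot: [3.14, -0.333, -0.255]
wrist_force: [5.9, -1.5, -0.1]
width: 0.017
```

```bash
python3 -c "
from h import *
now();print(roll(19)); path([(*roll(t),1) for t in (17,15,13,11)])"
```

```text
t 12.80 cell cx -5.00 lat -63.03 cz 62.52 tilt 19.1  F(x,lat,z) [ 6.1  0.1 -0.1] w 17.0
(np.float64(-6.540532902907795), np.float64(61.69063220025144), 19)
[0, -0.264, -0.036, 0.119, 0.001, -0.0364, 0.0012],
[0, -0.09, 0.0, 0.093, 0.0, -0.0349, 0.0],
[0, -0.091, 0.0, 0.095, 0.0, -0.0349, 0.0],
[0, -0.092, 0.0, 0.097, 0.0, -0.0349, 0.0],
```

The press lagged by 1.5 mm. I'll restore it before rolling further.

arm_command([
  [0,-0.09,0,-0.03,0,0,0],
  [0,-0.09,0,-0.03,0,0,0],
  [0,0,0,0,0,0,0],
  [0,0,0,0,0,0,0],
])

```text
time: 13.2
tool_pos: [0.4786, -0.1905, 0.046]
ee_rot: [3.14, -0.335, -0.255]
wrist_force: [6.2, -1.0, -0.5]
width: 0.0173
```

```bash
python3 -c "
from h import *
now();print(roll(19)); path([(*roll(t),1) for t in (17,15,13,11)])"
```

```text
t 13.20 cell cx -7.07 lat -63.12 cz 62.88 tilt 19.2  F(x,lat,z) [ 6.2  0.6 -0.5] w 17.3
(np.float64(-6.540532902907795), np.float64(61.69063220025144), 19)
[0, -0.084, -0.044, 0.22, 0.0012, -0.0381, 0.0007],
[0, -0.09, 0.0, 0.093, 0.0, -0.0349, 0.0],
[0, -0.091, 0.0, 0.095, 0.0, -0.0349, 0.0],
[0, -0.092, 0.0, 0.097, 0.0, -0.0349, 0.0],
```

```bash
python3 -c "
from h import *
im=eyes.snapshot('wrist');cv2.imwrite('pics/w6.png',im); now()
def bnd(i,c0,c1):
    h=cv2.cvtColor(i,cv2.COLOR_BGR2HSV)[:,c0:c1]; s=np.median(h[...,1],1); return s
a=cv2.imread('pics/w5.png'); w5=cv2.resize(a,(200,200),interpolation=cv2.INTER_AREA)
for n,i,r0,c in (('w3',cv2.imread('pics/w3.png'),0,320),('w5',w5,100,100),('now',im,0,320)):
    s=bnd(i,c-3,c+5); print(n,{r:int(s[r-r0]) for r in range(180,212)})
im=eyes.snapshot('wrist'); now()
"
```

```text
t 13.25 cell cx -7.05 lat -63.09 cz 62.88 tilt 19.2  F(x,lat,z) [ 8.7  0.6 -0.4] w 16.9
w3 {180: 184, 181: 183, 182: 183, 183: 184, 184: 184, 185: 183, 186: 181, 187: 176, 188: 177, 189: 177, 190: 178, 191: 178, 192: 103, 193: 92, 194: 198, 195: 192, 196: 185, 197: 139, 198: 27, 199: 38, 200: 20, 201: 21, 202: 21, 203: 21, 204: 19, 205: 21, 206: 81, 207: 245, 208: 233, 209: 232, 210: 230, 211: 232}
w5 {180: 174, 181: 174, 182: 175, 183: 163, 184: 139, 185: 164, 186: 52, 187: 3, 188: 3, 189: 1, 190: 3, 191: 28, 192: 54, 193: 45, 194: 184, 195: 193, 196: 183, 197: 126, 198: 45, 199: 17, 200: 2, 201: 0, 202: 0, 203: 0, 204: 0, 205: 0, 206: 6, 207: 90, 208: 229, 209: 231, 210: 226, 211: 226}
now {180: 36, 181: 0, 182: 0, 183: 1, 184: 2, 185: 1, 186: 1, 187: 0, 188: 7, 189: 169, 190: 195, 191: 181, 192: 82, 193: 85, 194: 201, 195: 195, 196: 177, 197: 103, 198: 31, 199: 12, 200: 0, 201: 0, 202: 0, 203: 0, 204: 0, 205: 0, 206: 0, 207: 238, 208: 222, 209: 219, 210: 219, 211: 218}
t 13.30 cell cx -7.05 lat -63.10 cz 62.92 tilt 19.2  F(x,lat,z) [ 7.1  0.4 -0.3] w 17.0
```

The cell has not slipped in the grip: the band boundary stays at row 206. The spring force is about 7.5 N, so I continue in small bursts with corrections.

arm_command([
  [0,-0.09,0,0.15,0,-0.036,0],
  [0,-0.1,0,0.1,0,-0.035,0],
  [0,0,0,0,0,0,0],
])

```text
time: 13.6
tool_pos: [0.4784, -0.1905, 0.0433]
ee_rot: [3.14, -0.264, -0.255]
wrist_force: [6.5, -1.2, -0.8]
width: 0.0174
```

```bash
python3 -c "
from h import *
now();print(roll(15)); path([(*roll(t),1) for t in (13,11,9)])"
```

```text
t 13.60 cell cx -6.06 lat -63.15 cz 60.44 tilt 15.1  F(x,lat,z) [ 6.6  0.4 -0.8] w 17.4
(np.float64(-6.478039239682597), np.float64(59.704951402433544), 15)
[0, -0.154, -0.048, 0.155, 0.0012, -0.037, 0.0009],
[0, -0.092, 0.0, 0.097, 0.0, -0.0349, 0.0],
[0, -0.093, 0.0, 0.099, 0.0, -0.0349, 0.0],
```

The positive corner is already below the lip's top edge with no lip contact. Continuing down.

arm_command([
  [0,-0.14,0,0.14,0,-0.036,0],
  [0,-0.1,0,0.1,0,-0.035,0],
  [0,-0.1,0,0.1,0,-0.035,0],
  [0,0,0,0,0,0,0],
])

```text
time: 14.0
tool_pos: [0.4764, -0.1899, 0.0391]
ee_rot: [3.14, -0.159, -0.255]
wrist_force: [7.0, -2.0, 0.4]
width: 0.0169
```

```bash
python3 -c "
from h import *
now();print(roll(9)); path([(*roll(t),1) for t in (7,5,3,1,0)])"
```

```text
t 14.00 cell cx -6.32 lat -63.10 cz 56.61 tilt 9.1  F(x,lat,z) [ 7.2 -0.2  0.4] w 16.9
(np.float64(-6.692218745295945), np.float64(56.57331517916374), 9)
[0, -0.134, -0.042, 0.098, 0.0013, -0.0364, 0.001],
[0, -0.094, 0.0, 0.103, 0.0, -0.0349, 0.0],
[0, -0.094, 0.0, 0.105, 0.0, -0.0349, 0.0],
[0, -0.095, 0.0, 0.107, 0.0, -0.0349, 0.0],
[0, -0.047, 0.0, 0.055, 0.0, -0.0175, 0.0],
```

arm_command([
  [0,-0.12,0,0.1,0,-0.036,0],
  [0,-0.095,0,0.1,0,-0.035,0],
  [0,-0.095,0,0.1,0,-0.035,0],
  [0,0,0,0,0,0,0],
])

```text
time: 14.4
tool_pos: [0.474, -0.1893, 0.0355]
ee_rot: [3.14, -0.053, -0.255]
wrist_force: [7.5, -1.8, 0.9]
width: 0.0172
```

```bash
python3 -c "
from h import *
now();print(roll(3)); path([(*roll(t),1) for t in (1,0)])"
```

```text
t 14.40 cell cx -7.00 lat -63.09 cz 53.09 tilt 3.0  F(x,lat,z) [7.7 0.2 0.9] w 17.2
(np.float64(-7.273516514289857), np.float64(53.28858439068684), 3)
[0, -0.122, -0.041, 0.086, 0.0013, -0.0355, 0.0009],
[0, -0.047, 0.0, 0.055, 0.0, -0.0175, 0.0],
```

arm_command([
  [0,-0.09,0,0.09,0,-0.035,0],
  [0,-0.03,0,0.05,0,-0.017,0],
  [0,0,0,0,0,0,0],
  [0,0,0,0,0,0,0],
])

```text
time: 14.8
tool_pos: [0.4726, -0.1889, 0.0341]
ee_rot: [3.14, -0.002, -0.255]
wrist_force: [7.5, -0.8, 1.3]
width: 0.0171
```

```bash
python3 -c "
from h import *
now()"
```

```text
t 14.80 cell cx -7.50 lat -63.05 cz 51.68 tilt 0.1  F(x,lat,z) [7.5 1.1 1.3] w 17.1
```

Level, near the floor and under the lip. Now I ease it forward onto the contact.

arm_command([
  [0,0.1,0,0,0,0,0],
  [0,0.1,0,0,0,0,0],
  [0,0.1,0,0,0,0,0],
  [0,0.1,0,0,0,0,0],
  [0,0.1,0,0,0,0,0],
  [0,0.1,0,0,0,0,0],
  [0,0,0,0,0,0,0],
])

```text
time: 15.5
tool_pos: [0.4772, -0.1901, 0.0339]
ee_rot: [3.14, 0.001, -0.255]
wrist_force: [4.9, -0.9, 1.7]
width: 0.0169
```

arm_command([
  [0,0.05,0,0,0,0,0],
  [0,0,0,0,0,0,0],
])

```text
time: 15.7
tool_pos: [0.4775, -0.1902, 0.0338]
ee_rot: [3.14, 0.001, -0.255]
wrist_force: [3.9, -1.9, 1.5]
width: 0.017
```

```bash
python3 -c "
from h import *
now()"
```

```text
t 15.70 cell cx -2.34 lat -63.07 cz 51.40 tilt -0.1  F(x,lat,z) [ 4.2 -0.8  1.5] w 17.0
```

arm_command([
  [0,0.05,0,0,0,0,0],
  [0,0.05,0,0,0,0,0],
  [0,0,0,0,0,0,0],
])

```text
time: 16.0
tool_pos: [0.4775, -0.1902, 0.0334]
ee_rot: [3.14, 0.003, -0.255]
wrist_force: [4.3, -2.1, 5.8]
width: 0.0168
```

arm_command([
  [0,0.05,0,0,0,0,0],
  [0,0,0,0,0,0,0],
])

```text
time: 16.2
tool_pos: [0.4775, -0.1902, 0.0334]
ee_rot: [3.14, 0.004, -0.255]
wrist_force: [3.1, -2.1, 5.5]
width: 0.0174
```

arm_command([
  [0,0.05,0,0,0,0,0],
  [0,0,0,0,0,0,0],
])

```text
time: 16.4
tool_pos: [0.4775, -0.1902, 0.0333]
ee_rot: [3.14, 0.006, -0.255]
wrist_force: [1.7, -1.3, 7.5]
width: 0.0173
```

```bash
python3 -c "
from h import *
now()"
```

```text
t 16.40 cell cx -2.27 lat -63.05 cz 50.93 tilt -0.3  F(x,lat,z) [ 2.  -0.9  7.5] w 17.3
```

Something stopped it at cx -2.3, with the vertical force rising. I'll look before going on.

```bash
python3 -c "
from h import *
im=eyes.snapshot('wrist'); s=eyes.snapshot('scene'); cv2.imwrite('pics/w7r.png',im); cv2.imwrite('pics/s7r.png',s)
z=lambda i,u,v,w,h:cv2.resize(i[v-h:v+h,u-w:u+w],(400,400),interpolation=cv2.INTER_CUBIC)
cv2.imwrite('pics/w7.png',np.hstack([z(im,320,195,40,40),z(s,317,175,35,35)])); now()"
```

```text
t 16.50 cell cx -2.27 lat -63.05 cz 50.91 tilt -0.3  F(x,lat,z) [ 2.1 -1.1  7.1] w 17.2
```

View pics/w7.png

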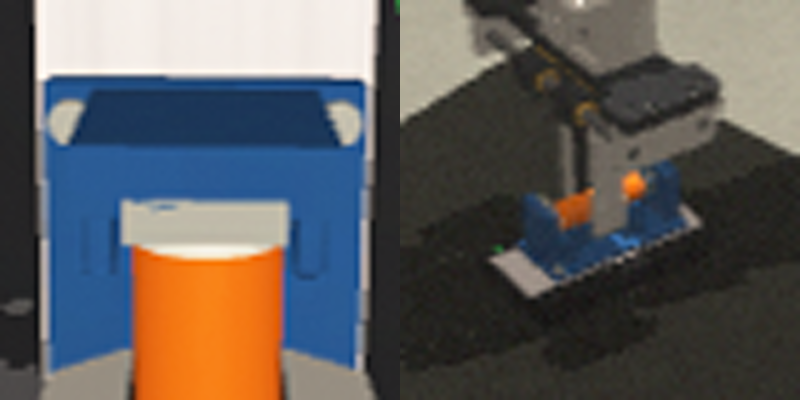

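The picture shows the lip (rows 200 to 245) overlapping the cell's white band, with the brass face hidden beneath it. So the cell has reached the contact. The 4 N just before it stopped matches a seated spring. I'll relieve the down-force, then open.

arm_command([
  [0,0,0,-0.05,0,0,0],
  [0,0,0,-0.04,0,0,0],
  [0,0,0,0,0,0,0],
])

```text
time: 16.8
tool_pos: [0.4775, -0.1901, 0.0334]
ee_rot: [3.14, 0.006, -0.255]
wrist_force: [3.3, -2.3, 4.6]
width: 0.0172
```

```bash
python3 -c "
from h import *
now()
for f,z in(('w7r',.065),):
    c=eyes.get_calibration('wrist'); X=onz(c,320,204,z); print('lip edge ax',1000*X@ex, onz(c,320,204,.062)@ex*1000)"
```

```text
t 16.80 cell cx -2.27 lat -63.01 cz 50.96 tilt -0.3  F(x,lat,z) [ 3.8 -1.3  4.6] w 17.2
lip edge ax 542.6648893534756 541.8248949560276
```

Image and spring geometry put it about 1 to 2 mm short of full contact, but under the lip. I'll remove the remaining down-load and nudge it forward once more.

arm_command([
  [0,0,0,-0.05,0,0,0],
  [0,0,0,-0.05,0,0,0],
  [0,0,0,-0.03,0,0,0],
  [0,0,0,0,0,0,0],
])

```text
time: 17.2
tool_pos: [0.4772, -0.1898, 0.0335]
ee_rot: [3.141, 0.007, -0.255]
wrist_force: [4.6, -4.1, 0.1]
width: 0.0172
```

```bash
python3 -c "
from h import *
now()"
```

```text
t 17.20 cell cx -2.66 lat -62.80 cz 51.05 tilt -0.4  F(x,lat,z) [ 5.5 -2.8  0.1] w 17.2
```

arm_command([
  [0,0.05,0,0,0,0.003,0],
  [0,0.03,0,0,0,0.002,0],
  [0,0,0,0,0,0,0],
])

```text
time: 17.5
tool_pos: [0.4778, -0.19, 0.0334]
ee_rot: [3.141, 0.002, -0.255]
wrist_force: [3.9, -4.0, 0.2]
width: 0.0169
```

```bash
python3 -c "
from h import *
now()"
```

```text
t 17.50 cell cx -2.14 lat -62.79 cz 51.04 tilt -0.1  F(x,lat,z) [ 4.7 -2.9  0.2] w 16.9
```

arm_command([
  [0,0.05,0.03,0,0,0,0],
  [0,0.05,0.02,0,0,0,0],
  [0,0,0,0,0,0,0],
])

```text
time: 17.8
tool_pos: [0.4787, -0.1903, 0.0336]
ee_rot: [-3.141, 0.003, -0.255]
wrist_force: [4.5, -2.2, -0.7]
width: 0.0175
```

```bash
python3 -c "
from h import *
now()"
```

```text
t 17.80 cell cx -1.21 lat -62.86 cz 51.17 tilt -0.1  F(x,lat,z) [ 4.9 -1.  -0.7] w 17.5
```

It moves freely again, so it had only been binding. On to the contact.

arm_command([
  [0,0.05,0.02,0,0,0,0],
  [0,0.04,0,0,0,0,0],
  [0,0,0,0,0,0,0],
])

```text
time: 18.1
tool_pos: [0.4795, -0.1905, 0.0338]
ee_rot: [-3.141, 0.003, -0.255]
wrist_force: [3.0, -1.8, -2.1]
width: 0.017
```

```bash
python3 -c "
from h import *
now()"
```

```text
t 18.10 cell cx -0.36 lat -62.93 cz 51.39 tilt -0.1  F(x,lat,z) [ 3.4 -1.  -2.1] w 17.0
```

arm_command([
  [0,0.04,0,0,0,0,0],
  [0,0,0,0,0,0,0],
])

```text
time: 18.3
tool_pos: [0.4795, -0.1906, 0.0338]
ee_rot: [-3.141, 0.003, -0.255]
wrist_force: [2.3, -1.3, -3.1]
width: 0.0169
```

```bash
python3 -c "
from h import *
now()"
```

```text
t 18.30 cell cx -0.31 lat -62.94 cz 51.39 tilt -0.2  F(x,lat,z) [ 2.5 -0.7 -3.1] w 16.9
```

It stopped at cx -0.3, and the predicted seat was -0.45, so it is home. I'll relax and open.

arm_command([
  [0,0,0,0.03,0,0,0],
  [0,0,0,0,0,0,0],
  [0.3,0,0,0,0,0,0],
  [0.35,0,0,0,0,0,0],
  [0.4,0,0,0,0,0,0],
  [0.4,0,0,0,0,0,0],
  [0.4,0,0,0,0,0,0],
  [0.4,0,0,0,0,0,0],
])

```text
time: 19.1
tool_pos: [0.4803, -0.191, 0.0341]
ee_rot: [3.142, 0.001, -0.255]
wrist_force: [-0.4, -0.2, 0.3]
width: 0.0375
```

```bash
python3 -c "
from h import *
now()"
```

```text
t 19.10 cell cx 0.51 lat -63.19 cz 51.70 tilt -0.1  F(x,lat,z) [-0.4 -0.3  0.3] w 37.5
```

Released with zero forces. I retreat straight up and check.

arm_command([
  [0.4,0,0,-1,0,0,0],
  [0.4,0,0,-2,0,0,0],
  [0.4,0,0,-3,0,0,0],
  [0.4,0,0,-4,0,0,0],
  [0.6,0,0,-3,0,0,0],
  [1,0,0,0,0,0,0],
  [1,0,0,0,0,0,0],
  [1,0,0,0,0,0,0],
])

```text
time: 19.9
tool_pos: [0.4796, -0.1906, 0.1626]
ee_rot: [-3.141, 0.004, -0.255]
wrist_force: [-0.3, 0.1, 0.2]
width: 0.0661
```

```bash
python3 -c "
from h import *
c=eyes.get_calibration('wrist'); im=eyes.snapshot('wrist'); s=eyes.snapshot('scene'); cv2.imwrite('pics/w8r.png',im)
z=lambda i,u,v,w,h:cv2.resize(i[v-h:v+h,u-w:u+w],(400,400),interpolation=cv2.INTER_CUBIC)
cv2.imwrite('pics/w8.png',np.hstack([z(im,320,195,70,70),z(s,317,178,30,30)])); now()"
```

```text
t 20.00 cell cx -0.35 lat -62.95 cz 179.63 tilt -0.3  F(x,lat,z) [ 0.4  0.1 -0.6] w 74.1
```

View pics/w8.png

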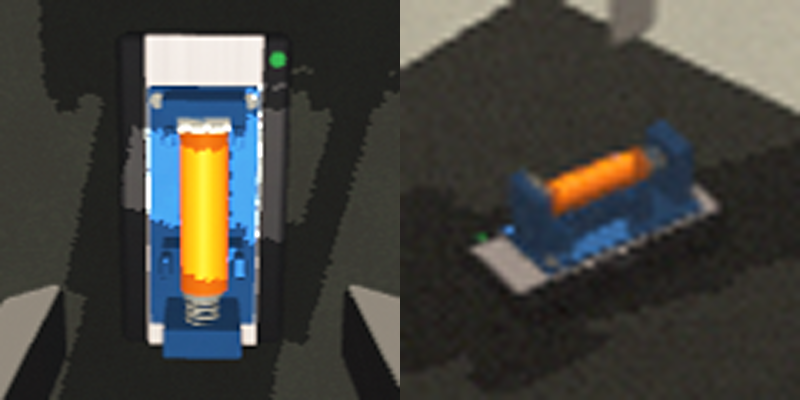

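The cell lies level and centred between the spring (row 300) and the lip (row 125), with its white end under the lip and the arm clear. I'm handing it in.

```bash
python3 -c "
from h import *
job.close_job()"
```

```text
the job is handed in; nothing more can be done
```

The cell is loaded in the charging dock, level with its white positive end under the lip, and released. I handed the job in at about 20 s of the 51 s allowed; the hand-in gives no verdict.

- **What I did:** I gripped the cell on its rest, tilted it 25° with the flat end low, and felt for the bay floor and then the spring. I pressed the spring in to about 7–8 N and rolled the positive end down past the lip in small steps. No force spike showed at the lip. Then I slid the cell forward onto the contact, let go and backed straight up.
- **Last checks:** The final pictures show the cell level and centred, between the spring and the lip. The hand was clear, with forces near zero after release. The cell stopped at -0.3 mm along the bay, against the -0.45 mm I predicted.
- **What disagreed:**
  - The press fell about 1.5 mm short partway through the roll, so I corrected it.
  - On the forward slide the cell stuck about 2 mm short. The up-force rose to 7.5 N, and I first took it to be home. I eased off the down and sideways load and it slid the rest of the way.
  - The wrist camera read about 1–2 mm off sideways, so I lined up on the gripper's own centre in the picture.
- **Not checked:** I did not measure the loose items at the end. The arm passed clear of them and I noticed no contact.

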